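# Balance link bars and mark their balance points

### The job

Lay each link bar across its own knife edge on the balancing stand, with its heavier end towards the stand's upright end plate, and slide it along until it stays level by itself; heft the bars to find which end is heavier, since both look alike. Only when all the bars are balancing bare and let go, set one saddle clip astride each bar, right above the knife edge, to mark the balance point, and leave the bars balanced with their clips on. Leave the other things on the bench where they are.

Things in the scene. Friction and masses are not known exactly. Their poses are not given: they have to be found in the camera images.
- stand: grey fixed balancing stand, base plate 270 (its x) by 200 (its y) by 10 mm; origin at bench level under the middle edge (8 mm off the plate's middle). Bars lie along its y across three knife edges (x = -95, 0, 95, y = 0). Upright end plate 62 mm high, 8 thick, at its y = +104. A bar that is off balance tips 0.12 to 0.16 rad onto a stop post (16 mm diameter, 44 high) 42 mm either side of each edge
- edge_0 (a point): middle of the top of the blunt knife edge at the stand's x = -95 mm, 50 mm over the bench; its level land is 40 mm (stand's x) by 8 mm (stand's y). A bar stays level if its balance point is within about 3 mm of this in y. Axes as the stand's
- edge_1 (a point): middle of the top of the blunt knife edge at the stand's x = 0 mm, 50 mm over the bench; its level land is 40 mm (stand's x) by 8 mm (stand's y). A bar stays level if its balance point is within about 3 mm of this in y. Axes as the stand's
- edge_2 (a point): middle of the top of the blunt knife edge at the stand's x = 95 mm, 50 mm over the bench; its level land is 40 mm (stand's x) by 8 mm (stand's y). A bar stays level if its balance point is within about 3 mm of this in y. Axes as the stand's
- bar_a: hollow steel link bar, 180 mm long (its x), 20 wide (y), 30 tall (z), black end caps, about 0.45 kg; origin at the middle of its underside. Its ends look alike, but a slug fixed inside moves its balance point up to 28 mm from mid-length, either way; only weighing or balancing tells. May be absent
- bar_b: hollow steel link bar, 165 mm long (its x), 20 wide (y), 30 tall (z), black end caps, about 0.45 kg; origin at the middle of its underside. Its ends look alike, but a slug fixed inside moves its balance point up to 28 mm from mid-length, either way; only weighing or balancing tells. May be absent
- bar_c: hollow steel link bar, 150 mm long (its x), 20 wide (y), 30 tall (z), black end caps, about 0.45 kg; origin at the middle of its underside. Its ends look alike, but a slug fixed inside moves its balance point up to 28 mm from mid-length, either way; only weighing or balancing tells. May be absent
- clip_a: aluminium saddle clip (marker): upside-down U, 38 mm across (its x; 28 clear between legs), 24 along the bar (its y); legs 18 tall under a 6 mm roof; on it an upright grip fin 14 (x) by 24 (y) mm, its top 66 mm over the feet; 50 g. Origin at foot level midway between the legs, z up; stands on its feet at the start. Seated on a bar, its origin is 12 mm above the bar's underside
- clip_b: aluminium saddle clip (marker): upside-down U, 38 mm across (its x; 28 clear between legs), 24 along the bar (its y); legs 18 tall under a 6 mm roof; on it an upright grip fin 14 (x) by 24 (y) mm, its top 66 mm over the feet; 50 g. Origin at foot level midway between the legs, z up; stands on its feet at the start. Seated on a bar, its origin is 12 mm above the bar's underside
- clip_c: aluminium saddle clip (marker): upside-down U, 38 mm across (its x; 28 clear between legs), 24 along the bar (its y); legs 18 tall under a 6 mm roof; on it an upright grip fin 14 (x) by 24 (y) mm, its top 66 mm over the feet; 50 g. Origin at foot level midway between the legs, z up; stands on its feet at the start. Seated on a bar, its origin is 12 mm above the bar's underside
- wrench: bystander: open-ended wrench, 190 mm, lying left of the bars
- driver: bystander: screwdriver, 200 mm, beyond the stand
- hammer: bystander: hammer, 260 mm, far right
- oil_can: bystander: steel can, 70 mm diameter, 150 mm tall; origin at the middle of its base
- grease_jar: bystander: jar, 72 mm diameter, 80 mm tall; origin at the middle of its base
- bearing: bystander: bearing ring, 68 mm diameter, 18 mm tall
- wood_block: bystander: wooden block 90 x 50 x 40 mm
Not all that is in view belongs to the job. Leave any purple or yellow look-alike of the bar_b alone. What is shaped like the clip_a but yellow is not meant.

How it is judged:
On the way:
1. all the bars that are there lie balanced on the edges, heavier ends towards the end plate, bare and let go (z of bar_a in the frame of stand between 0.046 and 0.055 m and angle between bar_a's own x axis and vertical between 1.5208 and 1.6208 rad and angle between each of bar_a, bar_b, bar_c's own z axis and vertical below 0.1 rad and angle between the x axis of each of bar_a, bar_b, bar_c and the y axis of stand, either way round below 0.2 rad and y of bar_a in the frame of stand between -0.06 and 0.06 m and x of bar_a in the frame of stand between -0.12 and 0.12 m and linear speed of each of bar_a, bar_b, bar_c below 0.02 m/s and contact force between the fingers and bar_a below 0.3 N and y of each of bar_a, bar_b, bar_c in the frame of stand below 0.008 m and z of bar_b in the frame of stand between 0.046 and 0.055 m and angle between bar_b's own x axis and vertical between 1.5208 and 1.6208 rad and y of bar_b in the frame of stand between -0.06 and 0.06 m and x of bar_b in the frame of stand between -0.12 and 0.12 m and contact force between the fingers and bar_b below 0.3 N and z of bar_c in the frame of stand between 0.046 and 0.055 m and angle between bar_c's own x axis and vertical between 1.5208 and 1.6208 rad and y of bar_c in the frame of stand between -0.06 and 0.06 m and x of bar_c in the frame of stand between -0.12 and 0.12 m and contact force between the fingers and bar_c below 0.3 N and not ((distance between bar_a and clip_a below 0.06 m and height (world z) of clip_a above 0.03 m) or (distance between bar_a and clip_b below 0.06 m and height (world z) of clip_b above 0.03 m) or (distance between bar_a and clip_c below 0.06 m and height (world z) of clip_c above 0.03 m) or (distance between bar_b and clip_a below 0.06 m and height (world z) of clip_a above 0.03 m) or (distance between bar_b and clip_b below 0.06 m and height (world z) of clip_b above 0.03 m) or (distance between bar_b and clip_c below 0.06 m and height (world z) of clip_c above 0.03 m) or (distance between bar_c and clip_a below 0.06 m and height (world z) of clip_a above 0.03 m) or (distance between bar_c and clip_b below 0.06 m and height (world z) of clip_b above 0.03 m) or (distance between bar_c and clip_c below 0.06 m and height (world z) of clip_c above 0.03 m))), for 0.3 s.
At the end, for the whole second after the job is handed in: every bar present lies level (0.05 rad), still and let go along the stand's y on a knife edge, its mid-length at most 8 mm plateward of the edge (heavier end to the plate), with an upright clip seated astride it within 8 mm of the middle of the edge (z of bar_a in the frame of stand between 0.046 and 0.055 m and angle between bar_a's own x axis and vertical between 1.5208 and 1.6208 rad and angle between each of bar_a, bar_b, bar_c's own z axis and vertical below 0.1 rad and angle between the x axis of each of bar_a, bar_b, bar_c and the y axis of stand, either way round below 0.2 rad and y of bar_a in the frame of stand between -0.06 and 0.06 m and x of bar_a in the frame of stand between -0.12 and 0.12 m and linear speed of each of bar_a, bar_b, bar_c below 0.02 m/s and contact force between the fingers and bar_a below 0.3 N and y of each of bar_a, bar_b, bar_c in the frame of stand below 0.008 m and ((y of clip_a in the frame of stand between -0.008 and 0.008 m and y of clip_a in the frame of bar_a between -0.01 and 0.01 m and z of clip_a in the frame of bar_a between 0.008 and 0.017 m and angle between clip_a's own z axis and vertical below 0.15 rad and linear speed of clip_a below 0.02 m/s) or (y of clip_b in the frame of stand between -0.008 and 0.008 m and y of clip_b in the frame of bar_a between -0.01 and 0.01 m and z of clip_b in the frame of bar_a between 0.008 and 0.017 m and angle between clip_b's own z axis and vertical below 0.15 rad and linear speed of clip_b below 0.02 m/s) or (y of clip_c in the frame of stand between -0.008 and 0.008 m and y of clip_c in the frame of bar_a between -0.01 and 0.01 m and z of clip_c in the frame of bar_a between 0.008 and 0.017 m and angle between clip_c's own z axis and vertical below 0.15 rad and linear speed of clip_c below 0.02 m/s)) and z of bar_b in the frame of stand between 0.046 and 0.055 m and angle between bar_b's own x axis and vertical between 1.5208 and 1.6208 rad and y of bar_b in the frame of stand between -0.06 and 0.06 m and x of bar_b in the frame of stand between -0.12 and 0.12 m and contact force between the fingers and bar_b below 0.3 N and ((y of clip_a in the frame of stand between -0.008 and 0.008 m and y of clip_a in the frame of bar_b between -0.01 and 0.01 m and z of clip_a in the frame of bar_b between 0.008 and 0.017 m and angle between clip_a's own z axis and vertical below 0.15 rad and linear speed of clip_a below 0.02 m/s) or (y of clip_b in the frame of stand between -0.008 and 0.008 m and y of clip_b in the frame of bar_b between -0.01 and 0.01 m and z of clip_b in the frame of bar_b between 0.008 and 0.017 m and angle between clip_b's own z axis and vertical below 0.15 rad and linear speed of clip_b below 0.02 m/s) or (y of clip_c in the frame of stand between -0.008 and 0.008 m and y of clip_c in the frame of bar_b between -0.01 and 0.01 m and z of clip_c in the frame of bar_b between 0.008 and 0.017 m and angle between clip_c's own z axis and vertical below 0.15 rad and linear speed of clip_c below 0.02 m/s)) and z of bar_c in the frame of stand between 0.046 and 0.055 m and angle between bar_c's own x axis and vertical between 1.5208 and 1.6208 rad and y of bar_c in the frame of stand between -0.06 and 0.06 m and x of bar_c in the frame of stand between -0.12 and 0.12 m and contact force between the fingers and bar_c below 0.3 N and ((y of clip_a in the frame of stand between -0.008 and 0.008 m and y of clip_a in the frame of bar_c between -0.01 and 0.01 m and z of clip_a in the frame of bar_c between 0.008 and 0.017 m and angle between clip_a's own z axis and vertical below 0.15 rad and linear speed of clip_a below 0.02 m/s) or (y of clip_b in the frame of stand between -0.008 and 0.008 m and y of clip_b in the frame of bar_c between -0.01 and 0.01 m and z of clip_b in the frame of bar_c between 0.008 and 0.017 m and angle between clip_b's own z axis and vertical below 0.15 rad and linear speed of clip_b below 0.02 m/s) or (y of clip_c in the frame of stand between -0.008 and 0.008 m and y of clip_c in the frame of bar_c between -0.01 and 0.01 m and z of clip_c in the frame of bar_c between 0.008 and 0.017 m and angle between clip_c's own z axis and vertical below 0.15 rad and linear speed of clip_c below 0.02 m/s))); the robot touches nothing.
It fails at once if a bystander is shoved more than 50 mm (distance of any of wrench, driver, hammer, oil_can, grease_jar, bearing, wood_block from where it was at the start of the episode above 0.05 m).
Of bar_a, bar_b, bar_c only 2 to 3 are there at a start; the rules pass over those that are not, and their reading is None.
At some moment in a run one of bar_a, bar_b, bar_c may be knocked a few centimetres aside while the robot is not near it.
It also fails if it takes over 210 s, if anything falls off the work surface, if the arm or the gripper's body presses on something with over 40 N, if the wrist force passes 120 N, or if a joint passes its speed limit or range.

### The arm

A 6-joint arm with a two-finger parallel gripper is mounted at the origin on the work surface. World frame = base frame: x ahead of the robot, y to its left, z up, the work surface at z = 0. Lengths are in m, angles in rad, forces in N, time in s.
With the tool pointing down it reaches from about 0.35 to 0.975 m from the base axis. Payload 17.4 kg.
Tool frame: the origin (TCP) lies on the centre line of the jaws, within the pads' length; the fingertips stand 14 mm ahead of it and the grasp point (between the pads) lies 5 mm behind it; z points along the fingers, y is the line along which they close (so a half turn about z gives the same grasp; the last joint's range is limited). The gripper opens to 85 mm and grips with 20 to 120 N. Pads are 22 mm wide; open, the fingers measure 114 mm over their backs; the gripper's body (76 mm by 85 mm) begins 54 mm behind the grasp point. The pads swing forward as they close: fully open they stand 13 mm farther back than shut.
Start: joints at [1.144, 0.116, 1.442, -0, 1.584, -0.038], TCP at [0.256, 0.625, 0.245] pointing down, gripper open.
Joint ranges: [-2.83, 2.83], [-0.83, 2.19], [0.07, 2.5], [-1.14, 4.28], [0.01, 3], [-2.97, 2.97]. Speed limits (rad/s): [1.89, 1.89, 2.22, 3.14, 3.14, 3.14].

### API

Orientations are given as a unit quaternion [w, x, y, z].
In Python, from workcell import bot, sensors, imaging, ticket, finder gives the robot as it stands. Calls block until the motion is done:
- bot.movep(position, orientation): joint-space move of the TCP to a pose.
- bot.move_linear(position, max_speed=0.15, ori=None): straight line of the TCP; ori=None keeps the orientation; max_speed is the mean speed in m/s.
- bot.move_j(angles): joint-space move.
- bot.gripper_to(opening, squeeze=None): finger opening in m; squeeze is the grip in N (None keeps the last); returns when the fingers have stopped.
- bot.sleep(seconds).
- bot.inverse_kinematics(position, orientation): joint angles nearest the present ones, or None.
- sensors.sense(): the state.
- imaging.read_camera(name): name is "scene" or "top" or "wrist"; returns (picture, depth): 400x640x3 uint8, red, green, blue; 400x640 float32, m along the optical axis (not along the pixel's ray), 0 where there is no reading.
- imaging.camera_params(name): a dict with "fx", "fy", "cx", "cy" (pixels), "extrinsics" (4x4, takes a point from camera to world coordinates); the wrist camera has in their place "T_tool_cam" (4x4, takes a point from camera to tool coordinates, whose origin is the TCP and whose axes are the flange's). Camera axes: x right, y down, z forward; pixel columns grow to the right and rows downward; lengths in m; the calibration is good to about 2 mm. A picture is of the moment at which its call begins: read the wrist's pose just before it. camera_params takes no time and is no camera call.
A pose or a line that the arm cannot do raises bot.Unreachable and nothing moves.
- ticket.hand_in(): hands the job in; it is judged then, once.
Trained networks look in the newest picture that a camera, given by its name, has taken for a name from the list of things; names that differ only in an ending like _2 or _b are one class to them, and where a whole thing is asked for, a point or a joint stands for the part that bears it (a point fixed in the world has none). Each returns a list of dicts, best first, with "confidence" (0 to 1); they miss things now and then, are a little off and sometimes report something else, mostly with a low value. They report only what shows in the picture. A call takes as long as a camera call. They do not tell look-alikes from the thing itself.
- finder.boxes_of(camera, label): "uv" ([column, row] in pixels, amid what is visible of it).
- finder.landmark_of(camera, label): "uv" ([column, row] in pixels: a listed point, or the origin of a listed thing).
The state is a dict: "clock": time; "joint_pos": joint angles; "qvel": joint speeds; "tau": joint torques, N m; "ee_pos": TCP position; "eef_rot": TCP orientation; "ft_force": force on the tool from outside, world axes, zero at the start; "moment": the same for the moment, N m; "finger_gap": finger opening in m; "grip_force": force on a finger pad.
Only numpy, scipy, OpenCV 4.12 (cv2) and the standard library are available. Lean on these libraries where they do the work, as an engineer would, in place of code of your own. Each camera call takes 0.05 s, during which the arm holds its last target. There are 200 camera calls.

## Working session

There is one attempt and no reset: what is moved stays moved. The work goes in short steps, each a Python script; the robot and the scene stay as the last script left them, time stands still between calls to the robot, and variables do not carry over. Pictures are saved under pics/ and viewed, at most 14 in all, crops included, and the job is handed in when it is done.

```bash
mkdir -p pics; ls
cat > h.py <<'E'
import numpy as np, cv2
from workcell import bot, sensors, imaging, ticket, finder
from scipy.spatial.transform import Rotation as R
def cam(n):
    s=sensors.sense(); im,d=imaging.read_camera(n); p=imaging.camera_params(n)
    if n=="wrist":
        q=s["eef_rot"]; T=np.eye(4); T[:3,:3]=R.from_quat([q[1],q[2],q[3],q[0]]).as_matrix(); T[:3,3]=s["ee_pos"]
        E=T@np.array(p["T_tool_cam"])
    else: E=np.array(p["extrinsics"])
    return im,d,p,E
def cloud(d,p,E):
    v,u=np.mgrid[:d.shape[0],:d.shape[1]]
    P=np.stack([(u-p["cx"])/p["fx"]*d,(v-p["cy"])/p["fy"]*d,d],-1)
    W=P@E[:3,:3].T+E[:3,3]; W[d<=0]=np.nan
    return W
def ray(uv,z,p,E):
    r=E[:3,:3]@np.array([(uv[0]-p["cx"])/p["fx"],(uv[1]-p["cy"])/p["fy"],1]); o=E[:3,3]
    return o+r*(z-o[2])/r[2]
def down(yaw):  # tool pointing down, tool y (closing) at world angle yaw+90deg ; tool x at yaw
    q=(R.from_euler('z',yaw)*R.from_euler('x',np.pi)).as_quat(); return [q[3],q[0],q[1],q[2]]
def save(im,f): cv2.imwrite("pics/"+f,cv2.cvtColor(im,cv2.COLOR_RGB2BGR))
E
python3 - <<'E'
from h import *
for n in ["top","scene"]:
    im,d,p,Ex=cam(n); save(im,n+"0.png"); W=cloud(d,p,Ex); np.save(n+"0.npy",W); 
    for l in ["stand","edge_0","edge_1","edge_2","bar_a","clip_a"]:
        for k in (finder.landmark_of(n,l)):
            u,v=np.round(k["uv"]).astype(int); print(n,l,k["confidence"],u,v,W[min(v,399),min(u,639)].round(3))
s=sensors.sense(); print(s)
print(imaging.camera_params("wrist"))
E
```

```text
pics
top stand 0.61 306 193 [ 0.531 -0.026  0.049]
top edge_0 0.96 288 174 [0.61  0.05  0.043]
top edge_0 0.9 324 206 [ 0.479 -0.102  0.046]
top edge_0 0.81 301 192 [ 0.536 -0.005  0.034]
top edge_1 0.96 288 174 [0.61  0.05  0.043]
top edge_1 0.9 324 206 [ 0.479 -0.102  0.046]
top edge_1 0.81 301 192 [ 0.536 -0.005  0.034]
top edge_2 0.96 288 174 [0.61  0.05  0.043]
top edge_2 0.9 324 206 [ 0.479 -0.102  0.046]
top edge_2 0.81 301 192 [ 0.536 -0.005  0.034]
top bar_a 0.82 218 189 [0.546 0.35  0.001]
top bar_a 0.62 360 211 [ 0.461 -0.254  0.025]
top bar_a 0.62 456 230 [ 0.388 -0.657  0.029]
top bar_a 0.57 371 269 [ 0.221 -0.301  0.03 ]
top bar_a 0.53 244 215 [0.437 0.234 0.015]
top clip_a 0.6 390 199 [ 0.514 -0.381  0.02 ]
top clip_a 0.56 384 218 [ 0.434 -0.355  0.025]
top clip_a 0.53 392 177 [ 0.608 -0.388  0.025]
top clip_a 0.47 377 173 [ 0.617 -0.318  0.067]
scene stand 0.85 351 232 [ 0.559 -0.023  0.01 ]
scene edge_0 0.82 324 211 [ 0.456 -0.069  0.037]
scene edge_0 0.77 350 217 [0.489 0.009 0.012]
scene edge_0 0.74 384 221 [0.583 0.078 0.038]
scene edge_1 0.82 324 211 [ 0.456 -0.0
[... 1115 characters left out ...]
y([1.64318852e-05, 1.93165282e-01, 9.81166231e-01, 1.55384044e-05]), 'ft_force': array([ 0.54598962,  0.14705271, -0.86083242]), 'moment': array([ 0.03994463,  0.02998237, -0.00136348]), 'grip_force': 0.0, 'finger_gap': 0.08563916714343985}
{'fx': 336.87577806818155, 'fy': 336.87577806818155, 'cx': 318.2215936551529, 'cy': 200.08450249543074, 'T_tool_cam': array([[-3.31847304e-04, -9.45514396e-01, -3.25580124e-01,
         8.50131225e-02],
       [ 9.99999912e-01, -2.30309953e-04, -3.50408056e-04,
        -9.48804295e-05],
       [ 2.56331518e-04, -3.25580211e-01,  9.45514389e-01,
        -1.30484875e-01],
       [ 0.00000000e+00,  0.00000000e+00,  0.00000000e+00,
         1.00000000e+00]])}
```

Run:
```python
import cv2
a=cv2.imread("pics/top0.png"); cv2.imwrite("pics/top0c.png",cv2.resize(a[130:300,190:490],None,fx=2.66,fy=2.66,interpolation=cv2.INTER_CUBIC))
b=cv2.imread("pics/scene0.png"); cv2.imwrite("pics/scene0c.png",cv2.resize(b[150:350,90:490],None,fx=2,fy=2,interpolation=cv2.INTER_CUBIC))
```

```text
(no output)
```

View pics/top0c.png

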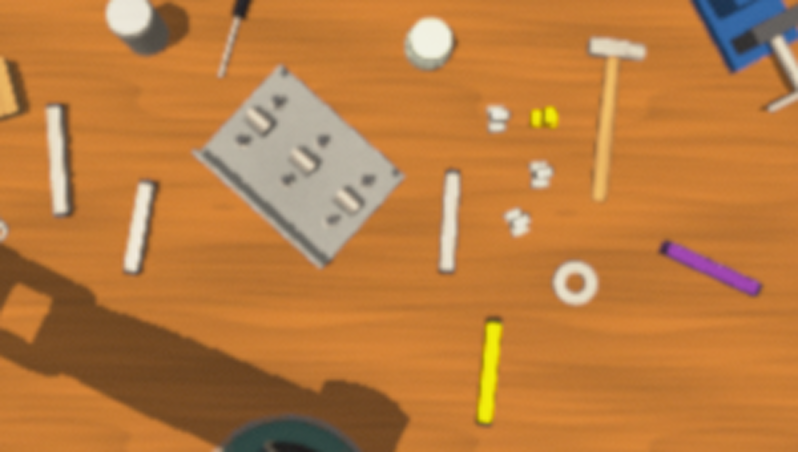

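View pics/scene0c.png

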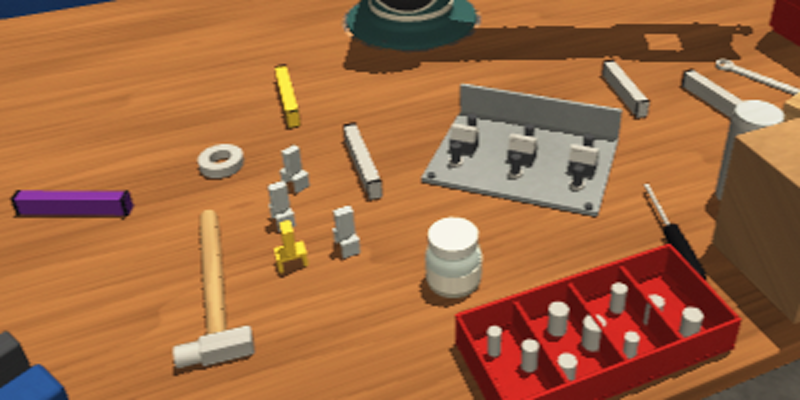

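Three grey bars lie at crop (58,160), (140,227) and (450,220), and three grey clips at (497,118), (540,175) and (517,222). The yellow clip (544,117), yellow bar (489,372) and purple bar (710,268) are look-alikes and I leave them. The stand's end plate faces the robot and left (260,208). Next is a wrist survey from close up.

```bash
cat >> h.py <<'E'
def yaw0(x,y): return np.arctan2(y,x)+np.pi/2
def blobs(im,W,zlo,zhi,box,amin,grey=True):
    hsv=cv2.cvtColor(im,cv2.COLOR_RGB2HSV); x0,x1,y0,y1=box
    with np.errstate(invalid='ignore'):
        m=(W[...,2]>zlo)&(W[...,2]<zhi)&(W[...,0]>x0)&(W[...,0]<x1)&(W[...,1]>y0)&(W[...,1]<y1)
    if grey: m&=(hsv[...,1]<90)|(hsv[...,2]<70)
    n,l=cv2.connectedComponents(m.astype(np.uint8)); out=[]
    for i in range(1,n):
        P=W[l==i]
        if len(P)<amin: continue
        (c,s,a)=cv2.minAreaRect((P[:,:2]*1000).astype(np.float32))
        if s[0]<s[1]: s=s[::-1]; a+=90
        out.append(dict(c=np.array(c)/1000,s=np.round(s,0),a=np.radians(a),z=np.median(P[:,2]),n=len(P)))
    return out
def show(t,bs):
    for b in bs: print(t,b["c"].round(4),b["s"],"a",round(float(b["a"]),3),"z",round(float(b["z"]),4),b["n"])
def view(x,y,z=.3,yaw=None):
    bot.movep([x,y,z],down(yaw0(x,y) if yaw is None else yaw))
    im,d,p,E=cam("wrist"); return im,cloud(d,p,E),p,E
E
python3 - <<'E'
from h import *
ims=[]
for i,(x,y) in enumerate([(.5,.3),(.54,-.02),(.5,-.31)]):
    im,W,p,E=view(x,y,.32); np.save(f"w{i}.npy",W); save(im,f"w{i}.png"); ims.append(im)
    print(i,"bench z",np.nanmedian(W[...,2]).round(4),"t",sensors.sense()["clock"], sensors.sense()["ee_pos"])
    if i!=1:
        show("bar",blobs(im,W,.02,.045,(.2,.8,-.6,.6),150)); show("fin",blobs(im,W,.058,.075,(.2,.8,-.6,.6),15))
    else:
        show("edge",blobs(im,W,.046,.056,(.35,.75,-.3,.2),40)); show("base",blobs(im,W,.004,.02,(.35,.75,-.3,.2),400))
        for l in ["edge_0","stand"]:
          for k in finder.landmark_of("wrist",l): print(l,k["confidence"],k["uv"],ray(k["uv"],.05 if l!="stand" else 0,p,E).round(4))
    show("purple/yel",[])
g=np.vstack([cv2.resize(i,(400,250)) for i in ims[:2]]); g2=np.vstack([cv2.resize(ims[2],(400,250)),np.zeros((250,400,3),np.uint8)])
save(np.hstack([g,g2]),"survey.png")
E
```

```text
0 bench z 0.0025 t 2.275 [0.49961825 0.30084621 0.31963309]
bar [0.5386 0.3723] [176.  20.] a 0.106 z 0.0319 2393
bar [0.435 0.242] [145.  20.] a 2.993 z 0.0319 1967
bar [0.7239 0.2597] [54. 14.] a 0.853 z 0.0319 336
bar [0.5137 0.1128] [116.   7.] a 0.804 z 0.0328 663
bar [ 0.4    -0.0176] [73.  2.] a 0.855 z 0.0329 364
bar [0.6055 0.0564] [40. 29.] a 0.858 z 0.0345 432
bar [ 0.5438 -0.0077] [50. 33.] a 0.068 z 0.0341 459
bar [0.7882 0.0944] [27. 19.] a 2.94 z 0.0245 164
fin [0.7288 0.2668] [42.  9.] a 0.602 z 0.0666 223
fin [0.5194 0.1144] [105.   9.] a 0.856 z 0.0634 516
fin [ 0.4017 -0.0208] [74.  9.] a 0.851 z 0.0634 299
1 bench z 0.003 t 3.55 [ 0.54014306 -0.01891818  0.31996265]
edge [0.5178 0.1054] [107.   0.] a 0.855 z 0.0512 113
edge [0.5752 0.0833] [14. 13.] a 2.557 z 0.0466 77
edge [0.6064 0.0551] [40. 17.] a 0.85 z 0.0515 531
edge [0.427  0.0013] [116.   0.] a 0.855 z 0.0513 95
edge [0.6395 0.0256] [15. 10.] a 0.782 z 0.0466 47
edge [0.5119 0.0112] [14. 13.] a 2.443 z 0.0465 75
edge [ 0.5438 -0.0164] [40. 17.] a 0.843 z 0.0517 446
edge [ 0.5753 -0.0441] [13. 12.] a 1.878
[... 651 characters left out ...]
]
2 bench z 0.0025 t 4.825 [ 0.50052359 -0.30884095  0.32012991]
bar [ 0.3861 -0.0458] [16.  3.] a 0.858 z 0.0323 200
bar [ 0.4741 -0.0972] [31. 17.] a 2.43 z 0.0347 289
bar [ 0.4522 -0.2486] [164.  20.] a 3.083 z 0.0322 2147
bar [ 0.6172 -0.3215] [38. 24.] a 0.066 z 0.0261 400
bar [ 0.7341 -0.5145] [87. 26.] a 1.473 z 0.027 1233
bar [ 0.5292 -0.3904] [38. 24.] a 0.095 z 0.0261 379
bar [ 0.4526 -0.3547] [39. 24.] a 0.428 z 0.0264 293
bar [ 0.3591 -0.4496] [64. 63.] a 0.518 z 0.0207 635
fin [ 0.381  -0.0465] [9. 8.] a 0.783 z 0.0636 101
fin [ 0.6173 -0.3212] [23. 14.] a 1.632 z 0.0674 302
fin [ 0.5294 -0.39  ] [23. 14.] a 1.686 z 0.0677 223
fin [ 0.453  -0.3541] [23. 14.] a 1.984 z 0.0677 241
```

View pics/survey.png

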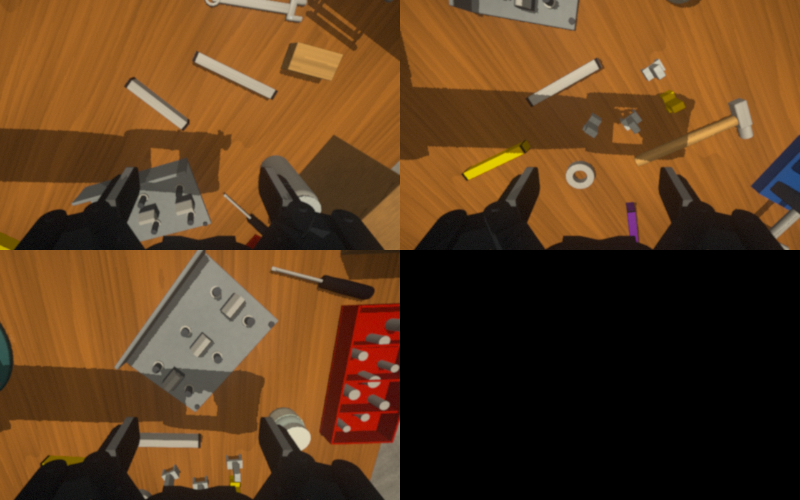

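The three bars measure about 180, 150 and 165 mm. The edges are at (.481,-.088), (.544,-.016) and (.607,.055), and the plate side is at angle 2.42. I pick up and heft the right-hand bar first.

```bash
cat >> h.py <<'E'
EX=np.array([np.cos(.852),np.sin(.852)]); EY=np.array([-EX[1],EX[0]]); C=np.array([.5440,-.0163])
EDGE=[C-.095*EX,C,C+.095*EX]; YS=.852+np.pi/2; GZ=.021
def wrap(a): return (a+np.pi)%(2*np.pi)-np.pi
def bestyaw(c,a):
    return min([a,a+np.pi],key=lambda y:abs(wrap(np.arctan2(c[1],c[0])-y+np.pi/2)))
def avg(n=40):
    bot.sleep(.25); L=[]
    for _ in range(n):
        s=sensors.sense(); L.append(np.r_[s["ft_force"],s["moment"]]); bot.sleep(.02)
    L=np.array(L); return L.mean(0),L.std(0)
def stow(): return sensors.sense()["clock"]
def pick(c,a):
    y=bestyaw(c,a); bot.movep([*c,.11],down(y)); bot.gripper_to(.05)
    b,_=avg(); bot.move_linear([*c,GZ],.15); bot.gripper_to(.005,100)
    s=sensors.sense(); print("gap",round(s["finger_gap"],4),"grip",s["grip_force"])
    bot.move_linear([*c,.11],.15); w,sd=avg(); d=w-b
    mg=-d[2]; u=np.array([np.cos(y),np.sin(y)])
    r=np.array([d[4],-d[3]])/mg; 
    print("F",d[:3].round(2),"M",d[3:].round(4),"sd",sd.round(3)[[2,3,4]],"r along",round(float(r@u)*1000,1),"across",round(float(r@[-u[1],u[0]])*1000,1),"yaw",round(float(y),3))
    return y,float(r@u)
E
python3 - <<'E'
from h import *
print(pick(np.array([.4522,-.2486]),3.083), stow(), sensors.sense()["joint_pos"])
E
```

```text
gap 0.0179 grip 99.32083368301392
F [-0.01 -0.03 -4.01] M [-0.0085  0.033   0.008 ] sd [0.495 0.026 0.03 ] r along 8.1 across 2.6 yaw 6.225
(6.224592653589793, 0.008091086874489305) 10.0167 [-5.52135248e-01 -1.65176022e-01  1.93989765e+00  1.37770678e-05
  1.36688125e+00  1.07729431e+00]
```

```bash
cat >> h.py <<'E'
def place(i,r,off=0.):
    """r: signed COM offset along tool +x; off extra shift along EY"""
    y=YS if r>0 else YS-np.pi; t=EDGE[i]+(off-abs(r))*EY
    bot.move_linear([*sensors.sense()["ee_pos"][:2],.15],.25)
    bot.movep([*t,.15],down(y)); bot.move_linear([*t,.05+GZ+.0005],.12); bot.sleep(.2)
    bot.gripper_to(.045); bot.move_linear([*t,.16],.15)
    np.save(f"place{i}.npy",np.r_[t,y])
def check(i,fn=None,dz=.27,back=.0):
    """view edge i and measure bar tilt"""
    t=EDGE[i]; im,W,p,E=view(*(t+0*EY),dz); rel=W[...,:2]-t; X=rel@EX; Y=rel@EY
    with np.errstate(invalid='ignore'):
        m=(abs(X)<.007)&(abs(Y)<.11)&(W[...,2]>.068)&(W[...,2]<.1)
    k=np.polyfit(Y[m],W[...,2][m],1)
    with np.errstate(invalid='ignore'): m2=(abs(X)<.03)&(abs(Y)<.12)&(W[...,2]>.065)&(W[...,2]<.1)
    yy=Y[m2]; xs=X[m2]; c=cv2.minAreaRect((np.c_[xs,yy]*1000).astype(np.float32))
    print("edge",i,"tilt(+ = plate end up)",k[0].round(4),"z0",k[1].round(4),"y ext",yy.min().round(4),yy.max().round(4),"mid x,y",np.round(c[0],1),np.round(c[1],1),round(c[2],1),"t",stow())
    if fn: save(im,fn)
    return k[0],c
E
python3 - <<'E'
from h import *
place(0,.0081); check(0,"c0.png")
E
```

```text
edge 0 tilt(+ = plate end up) -0.1268 z0 0.0825 y ext -0.0864 0.1061 mid x,y [-9.6 12.5] [193.2  57.3] 84.5 t 15.35
```

View pics/c0.png

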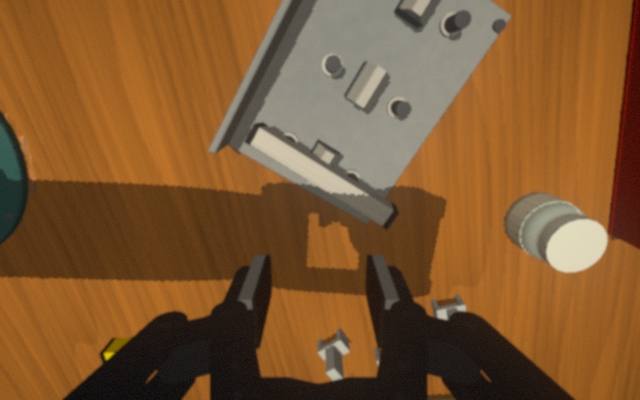

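The bar tips plate end down, so it must shift away from the plate. I make the measurement more robust, regrasp, level it, heft it again and place it.

```bash
cat >> h.py <<'E'
def check(i,fn=None,dz=.27,move=True):
    t=EDGE[i]
    im,W,p,E=view(*t,dz)
    if fn: save(im,fn)
    rel=W[...,:2]-t; X=rel@EX; Y=rel@EY; Z=W[...,2]
    with np.errstate(invalid='ignore'):
        m=(abs(X)<.02)&(abs(Y)<.094)&(Z>.068)&(Z<.1)
        for _ in range(3):
            k=np.polyfit(Y[m],Z[m],1); m=(abs(X)<.02)&(Y>-.13)&(Y<.094)&(abs(Z-np.polyval(k,Y))<.004)
    kx=np.polyfit(Y[m],X[m],1)
    ylo,yhi=np.percentile(Y[m],[.3,99.7])
    print("edge",i,"tilt(+ = plate end up)",k[0].round(4),"z0",k[1].round(4),"y ext",ylo.round(4),yhi.round(4),"mid",((ylo+yhi)/2).round(4),"x",kx.round(4),"n",m.sum(),"t",stow())
    return k[0],kx[1],(ylo+yhi)/2
def qtilt(yaw,al):  # tool down with yaw, then pitched so that the +EY end goes up by al
    q=(R.from_rotvec(np.r_[EX,0]*al)*R.from_euler('z',yaw)*R.from_euler('x',np.pi)).as_quat(); return [q[3],*q[:3]]
def regrasp(i,al,x,yg):
    """grasp tilted bar i at stand y yg, lift, level, weigh -> COM offset along EY from tcp"""
    y=np.load(f"place{i}.npy")[2]; t=EDGE[i]+x*EX+yg*EY; z=.05+GZ+al*yg
    q=qtilt(y,al); n=R.from_quat([q[1],q[2],q[3],q[0]]).as_matrix()[:,2]
    # bottom-of-bar pivot is lower than the tcp: shift the tcp along the bar by -GZ*sin(al)
    g=np.r_[t,0]+np.r_[-GZ*np.sin(al)*EY,z]; up=np.r_[EDGE[i],0]*0+g-n*.09
    bot.gripper_to(.05); bot.movep(list(up),q); b,_=avg(60); bot.move_linear(list(g),.15); bot.gripper_to(.005,100)
    bot.move_linear(list(g+[0,0,.02]),.1); bot.move_linear(list(np.r_[g[:2],.13]),.15,ori=down(y))
    w,_=avg(60); d=w-b; r=np.array([d[4],-d[3]])/-d[2]; print("reweigh r along EY",(r@EY).round(4),"across",(r@EX).round(4),"F",d[2].round(2),"t",stow())
    return float(r@EY)
E
python3 - <<'E'
from h import *
check(0)
E
```

```text
edge 0 tilt(+ = plate end up) -0.1268 z0 0.0825 y ext -0.0836 0.0783 mid -0.0027 x [-0.0013 -0.0002] n 3451 t 15.65
```

Run:
```python
from h import *
regrasp(0,-.1268,0,0.0)
s=sensors.sense(); print(s["ee_pos"],s["finger_gap"])
im,d,p,E=cam("wrist"); save(im,"g0.png"); W=cloud(d,p,E); rel=W[...,:2]-s["ee_pos"][:2]; X=rel@EX; Y=rel@EY; Z=W[...,2]-s["ee_pos"][2]
m=(abs(X)<.009)&(abs(Y)<.12)&(Z>-.02)&(Z<.03); print(np.polyfit(Y[m],Z[m],1).round(4),np.percentile(Y[m],[.3,99.7]).round(4),m.sum())
```

```text
reweigh r along EY 0.0174 across -0.0016 F -4.36 t 21.1917
[ 0.47944109 -0.0860605   0.13000894] 0.017916808899755342
[-0.0087  0.0097] [-0.0461  0.0764] 12582
```

Run:
```python
from h import *
w,sd=avg(120); print(w.round(4),sd.round(3)); r=np.array([w[4],-w[3]])/4.2; print("along EY",r@EY,"across",r@EX,stow())
```

```text
[ 4.3300e-02  2.8300e-02 -4.2465e+00 -1.0400e-02 -1.1300e-02 -7.0000e-04] [0.476 0.501 0.514 0.031 0.028 0.03 ]
along EY 0.0036538499488380158 across 7.877662834920363e-05 23.4917
```

Run:
```python
from h import *
place(0,.0037); check(0)
```

```text
edge 0 tilt(+ = plate end up) 0.0008 z0 0.0819 y ext -0.091 0.0722 mid -0.0094 x [-0.0008 -0.0002] n 3404 t 27.1333
```

```bash
cat >> h.py <<'E'
def weigh(u):
    w,_=avg(110); r=np.array([w[4],-w[3]])/-w[2]; print("weigh F",w[2].round(2),"along",(r@u).round(4),"across",(r@[-u[1],u[0]]).round(4)); return float(r@u)
def pick(c,a):
    y=bestyaw(c,a); bot.gripper_to(.05); bot.movep([*c,.09],down(y)); bot.move_linear([*c,GZ],.15); bot.gripper_to(.005,100)
    print("gap",round(sensors.sense()["finger_gap"],4)); bot.move_linear([*c,.09],.15)
    return weigh(np.array([np.cos(y),np.sin(y)]))
E
python3 - <<'E'
from h import *
im,W,p,E=view(.48,.3,.32); B=[b for b in blobs(im,W,.02,.04,(.2,.7,.15,.5),1200) if b["s"][0]>130]; show("bar",B)
b=min(B,key=lambda b:b["c"][0]); r=pick(b["c"],b["a"]); place(1,r); check(1)
E
```

```text
bar [0.5379 0.3722] [176.  20.] a 0.108 z 0.0318 2332
bar [0.4356 0.2418] [146.  20.] a 2.993 z 0.0318 1928
gap 0.0181
weigh F -4.17 along 0.018 across 0.0005
edge 1 tilt(+ = plate end up) -0.1264 z0 0.0824 y ext -0.0859 0.0611 mid -0.0124 x [ 0.0014 -0.    ] n 3134 t 38.0833
```

```bash
cat >> h.py <<'E'
def regrasp(i,al,x,yg):
    y=np.load(f"place{i}.npy")[2]; t=EDGE[i]+x*EX+yg*EY; z=.05+GZ+al*yg
    q=qtilt(y,al); n=R.from_quat([q[1],q[2],q[3],q[0]]).as_matrix()[:,2]
    g=np.r_[t-GZ*np.sin(al)*EY,z]; up=g-n*.09
    bot.gripper_to(.05); bot.movep(list(up),q); bot.move_linear(list(g),.15); bot.gripper_to(.005,100)
    bot.move_linear(list(g+[0,0,.02]),.1); bot.move_linear(list(np.r_[g[:2],.13]),.15,ori=down(y))
    return weigh(EY)
def place2(i,r):  # r along EY from tcp, keeps yaw
    y=np.load(f"place{i}.npy")[2]; t=EDGE[i]-r*EY
    bot.move_linear([*t,.13],.1,ori=down(y)); bot.move_linear([*t,.05+GZ+.0005],.12); bot.sleep(.2)
    bot.gripper_to(.045); bot.move_linear([*t,.16],.15)
E
python3 - <<'E'
from h import *
r=regrasp(1,-.1264,0,.003); place2(1,r); check(1)
E
```

```text
weigh F -4.25 along -0.0008 across -0.0
edge 1 tilt(+ = plate end up) -0.0026 z0 0.0819 y ext -0.0917 0.0567 mid -0.0175 x [ 0.0011 -0.0003] n 3025 t 46.1917
```

Run:
```python
from h import *
im,W,p,E=view(.48,.3,.32); B=[b for b in blobs(im,W,.02,.04,(.2,.7,.15,.5),1200) if b["s"][0]>130]; show("bar",B)
b=B[0]; r=pick(b["c"],b["a"]); place(2,r); check(2)
```

```text
bar [0.5376 0.3722] [176.  20.] a 0.108 z 0.0319 2332
gap 0.0179
weigh F -4.46 along -0.0203 across 0.0002
edge 2 tilt(+ = plate end up) -0.1251 z0 0.0824 y ext -0.1017 0.0752 mid -0.0133 x [ 0.0003 -0.0004] n 3732 t 59.8583
```

Run:
```python
from h import *
r=regrasp(2,-.1251,0,.004); place2(2,r); check(2)
check(1); check(0,"all.png")
```

```text
weigh F -4.47 along -0.0026 across 0.0004
edge 2 tilt(+ = plate end up) -0.0015 z0 0.0819 y ext -0.1071 0.0711 mid -0.018 x [ 0.0051 -0.0003] n 3593 t 70.475
edge 1 tilt(+ = plate end up) -0.0016 z0 0.0819 y ext -0.0918 0.0566 mid -0.0176 x [ 0.0005 -0.0003] n 3015 t 70.9917
edge 0 tilt(+ = plate end up) 0.0012 z0 0.0819 y ext -0.091 0.0723 mid -0.0094 x [-0.001  -0.0002] n 3378 t 71.5083
```

View pics/all.png

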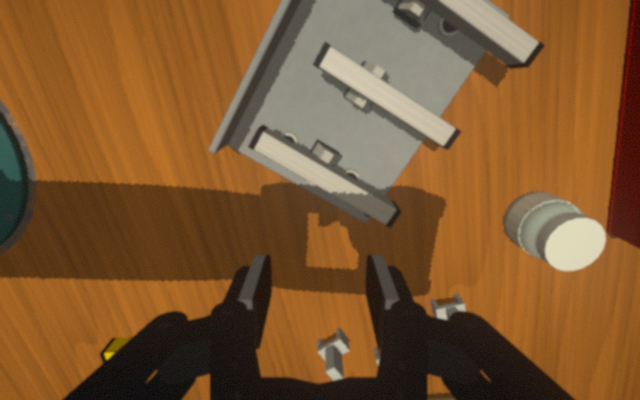

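All three bars are level, bare and let go, seen as the three bars along the stand at (320,175), (385,95) and (480,20). Now the grey clips; the yellow one stays excluded by colour.

```bash
cat >> h.py <<'E'
def clips():
    im,W,p,E=view(.5,-.31,.3); B=[b for b in blobs(im,W,.058,.075,(.3,.7,-.5,-.27),60) if b["s"][0]>18 and b["s"][1]>9]; show("fin",B); return B
def clip(b,i):
    c,a=b["c"],b["a"]; ya=[YS,YS-np.pi]
    y=bestyaw(c,a); bot.gripper_to(.04); bot.movep([*c,.13],down(y)); bot.move_linear([*c,.042],.15); bot.gripper_to(.002,40)
    print("gap",round(sensors.sense()["finger_gap"],4)); bot.move_linear([*c,.2],.2)
    t=EDGE[i]-.0005*EX; ty=min(ya,key=lambda y:abs(wrap(np.arctan2(t[1],t[0])-y+np.pi/2)))
    bot.movep([*t,.2],down(ty)); bot.move_linear([*t,.12],.12); bot.move_linear([*t,.105],.05); bot.sleep(.3)
    bot.gripper_to(.04); bot.move_linear([*t,.2],.15)
def ccheck(fn=None):
    im,W,p,E=view(*(C-.0*EY),.36)
    if fn: save(im,fn)
    rel=W[...,:2]-C; X=rel@EX; Y=rel@EY; Z=W[...,2]
    for i in range(3):
        with np.errstate(invalid='ignore'):
            f=(abs(X-.095*(i-1))<.02)&(abs(Y)<.04)&(Z>.122)&(Z<.136)
            m=(abs(X-.095*(i-1))<.009)&(abs(Y)<.094)&(abs(Y)>.02)&(Z>.06)&(Z<.1)
        print(i,"fin n",f.sum(),np.round([X[f].mean()-.095*(i-1),Y[f].mean(),Z[f].mean()],4) if f.any() else "-","bar tilt",np.polyfit(Y[m],Z[m],1).round(4),"t",stow())
E
python3 - <<'E'
from h import *
B=clips(); clip(B[0],2); ccheck()
E
```

```text
fin [ 0.6172 -0.3212] [23. 14.] a 1.63 z 0.0676 340
fin [ 0.5292 -0.3901] [24. 14.] a 1.686 z 0.0676 249
fin [ 0.4531 -0.3541] [23. 14.] a 1.987 z 0.0678 267
gap 0.0138
0 fin n 0 - bar tilt [0.0012 0.081 ] t 80.4833
1 fin n 0 - bar tilt [0.0007 0.081 ] t 80.4833
2 fin n 347 [-0.0014  0.0011  0.1294] bar tilt [-0.0014  0.0819] t 80.4833
```

Run:
```python
from h import *
B=clips()
for b,i in [(B[0],1),(B[1],0)]: clip(b,i)
bot.gripper_to(.06); ccheck("final.png")
im,d,p,E=cam("scene"); save(cv2.resize(im[180:280,280:430],None,fx=5,fy=5,interpolation=cv2.INTER_CUBIC),"fs.png")
```

```text
fin [ 0.5292 -0.3901] [23. 14.] a 1.68 z 0.0678 246
fin [ 0.4533 -0.3542] [23. 14.] a 2.021 z 0.0677 266
gap 0.013
gap 0.0135
0 fin n 265 [0.0006 0.0007 0.129 ] bar tilt [-0.0028  0.0809] t 97.525
1 fin n 295 [-0.0004  0.0009  0.1293] bar tilt [0.0037 0.0813] t 97.525
2 fin n 344 [-0.0014  0.0011  0.1294] bar tilt [-0.001   0.0819] t 97.525
```

View pics/fs.png

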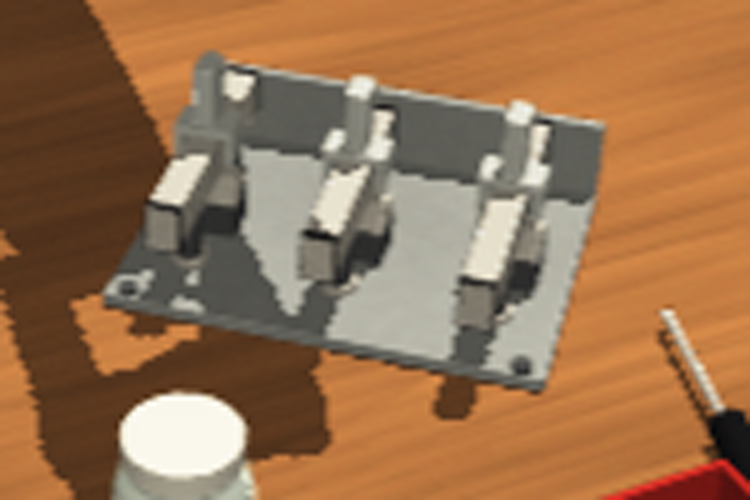

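View pics/final.png

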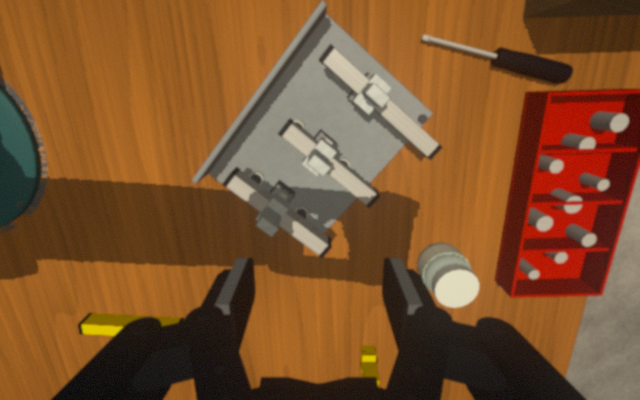

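All three bars are level, with an upright clip over each knife edge: in the wrist view at (275,205), (322,155) and (373,93).

Run:
```python
from h import *
print(ticket.hand_in(), stow())
```

```text
the job is handed in; nothing more can be done
the job is handed in; nothing more can be done
```

I handed the job in at about 98 s: the last check showed all three bars balanced level with their heavier ends to the plate, one grey clip upright on each over its knife edge; I did not touch the bystanders or look-alikes, and the hand-in gave no verdict.

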